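# Close the sliding cover of the sampler case

### The arm

A 6-joint arm with a two-finger parallel gripper is mounted at the origin on a cart in front of the work surface, level with it; the furniture and walls round the work are solid. World frame = base frame: x ahead of the robot, y to its left, z up, the work surface at z = 0. Lengths are in m, angles in rad, forces in N, time in s.
With the tool pointing down it reaches from about 0.375 to 0.9 m from the base axis. Payload 3.1 kg.
Tool frame: the origin (TCP) lies at the very end of the fingers, on their centre line; the grasp point (between the pads) lies 19 mm behind it; z points along the fingers, y is the direction in which the jaws open and shut (so a half turn about z gives the same grasp; the last joint's range is limited). The gripper opens to 85 mm and grips with 20 to 120 N. Pads are 22 mm wide; open, the fingers measure 114 mm over their backs; the gripper's body (76 mm by 85 mm) begins 54 mm behind the grasp point. The pads swing forward as they close: fully open they stand 13 mm farther back than shut.
Start: joints at [-1.437, 0.527, 1.433, -0, 1.181, -0.178], TCP at [0.192, -0.595, 0.231] pointing down, gripper open.
Joint ranges: [-3.08, 3.08], [-0.75, 2.2], [0.22, 2.44], [-1.43, 4.57], [0, 2.65], [-2.85, 2.85]. Speed limits (rad/s): [2.79, 2.79, 3.14, 3.14, 3.14, 3.14].

### API

Orientations are given as a unit quaternion [x, y, z, w].
In Python, from station import manip gives the robot as it stands.
- The arm moves only by the tool send_rows, never from a script. Its argument "motion" is a list of rows, each an object with "gripper": the finger opening in mm, from 0 to 85.4; "travel": the shift along the tool's x, y, z in mm, a list of three; "rotation": the turn, a rotation vector about the tool's x, y, z in degrees, a list of three. In form: [{"gripper": gripper, "travel": [x, y, z], "rotation": [ax, ay, az]}, ...]. A call has 1 to 12 rows; each row shifts and turns the commanded pose from where the row before left it, along the tool's axes as they then stand; what a row does not reach is not made up. A row lasts 1/12 s, in which the tool goes at most 41.7 mm and 7.16 degrees, less where a joint would pass 70% of its speed; a pose out of reach is approached as far as the arm can. A call is refused whole if a number of a shift passes 41.7 or a number of a turn 7.16, either way. A call with a gripper value outside its range is refused whole. The fingers move at their own pace and stop on an object; "newtons" is the grip in N (left out, the last holds). Time passes only in rows, so rows that do not move let the fingers close. It gives the time, the measured TCP pose, the force and the opening at its end, in the units of the state.
- manip.sense(): the state, without advancing time (a new reading comes with each control period).
- manip.snapshot(name): name is "side" or "top"; returns the picture (384x512x3 uint8, red, green, blue); there is no depth.
- manip.calibration(name): a dict with "fx", "fy", "cx", "cy" (pixels), "k1" (the pictures are not rectified: a ray, as slopes to the right and down, at radius r is drawn at 1 + k1 r^2 times it, then the intrinsics apply), "cam_to_world" (4x4, takes a point from camera to world coordinates). Camera axes: x right, y down, z forward; pixel columns grow to the right and rows downward; lengths in m; the calibration is good to about 2 mm. A picture is of the moment at which its call begins. calibration takes no time and is no camera call.
- manip.sign_off(): hands the job in, once; it reports no verdict.
The state is a dict: "t": time; "q": joint angles; "qd": joint speeds; "tau": joint torques, N m; "tcp_pos": TCP position; "tool_rot": TCP orientation; "force": force on the tool from outside, world axes, zero at the start; "ft_torque": the same for the moment, N m; "finger_gap": opening from 0.0 (shut) to 1.0 (fully open).
Only numpy, scipy, OpenCV 4.12 (cv2) and the standard library are available. Lean on these libraries where they do the work, as an engineer would, in place of code of your own. Each camera call takes 0.05 s, during which the arm holds its last target. There are 200 camera calls.

### The job

Close the wooden sampler case over its pralines: press down on the cork thumb pad of the thin cover panel and drag it along its grooves, past the spring catch, until it is fully home against the far end wall with the catch clicked in, then let go. Touch down gently, press firmly but with feeling, never harder than about 25 N, and do not push on the panel's trailing edge. Leave the things standing around undisturbed.

Things in the scene. Friction and masses are not known exactly. Their poses are not given: they have to be found in the camera images.
- case: Low wooden sampler case, fixed, 150 x 290 mm, 39.5 mm high, on levelling feet. Origin: centre of its underside, 2 to 8 mm above the table; z up, y along its length: the +y half is the open praline bay, the -y half the deck on which the cover is parked. The cover runs on deck and ledges (z = 30 mm) in waxed grooves; a lip over each groove (top z = 39.5 mm) leaves a 112 mm wide opening between.
- cover: Thin flat wooden panel, 120 mm across (x), 130 mm along (y), 4 mm thick, captive in the grooves with 1 mm play each side and 1.5 mm up; cannot be grasped. Origin: centre of its underside; axes as the case's, +y is the closing direction. Starts over the deck (centre at y = -68 to -56 mm of the case); home at y = +70 mm. Slides easily on the waxed wood.
- thumb_pad (a point): Centre of the top of a square cork thumb pad, 68 x 68 mm, inlaid in the middle of the cover, 0.8 mm proud of it: the place to press. 5 mm above the cover's underside, 35 mm above the case's origin level. The cork is springy but stiff (about 15 N per mm) and bottoms after 3 mm. It must travel to home_spot.
- catch (a joint): Spring roller catch in the +x groove at y = +85 mm of the case (brass housing outside the wall): 0 m = roller out; the panel's edge pushes it aside (1 to 4 mm) from when the cover's centre is at about y = +12 mm; near 0 again once clicked into the notch of the panel that is home. Passing it takes several newtons along y, so a press under about 15 to 20 N slips on the cork.
- edge_strip: The last 6 mm of the cover at its trailing (-y) end, a wooden strip 120 x 6 x 4 mm, part of the panel; origin at the centre of its underside, 62 mm behind the cover's centre. Not to be pushed on.
- pack_15: Bystander: wrapped gift bar, dotted paper with a bow, 74 x 191 x 70 mm, left of the case. Origin: centre of its underside.
- price_holder_1: Bystander: small oak block with an upright price card, 22 x 66 x 62 mm, right of the case. Origin: centre of its underside.
- canister_1: Bystander: white canister with a wooden lid, 68 mm across, 85 mm high, right of the case. Origin: centre of its underside.
- home_spot (a point): Where the thumb pad's centre is when the cover is fully home: in the case's frame x = 0, y = +70, z = 35 mm, over the middle of the bay. Axes as the case's. The end wall that stops the cover is at y = +135 mm of the case, the wall behind the parked cover at y = -135 mm; both rise to z = 38.5 mm.
Mind the look-alikes: they are no part of the job. Of the things shaped like the cover, the wooden one is meant.

How it is judged:
By the outcome, as a careful person would: the job done as asked, in the order asked, and still so for the second after the job is handed in, with the robot touching nothing.
It also fails if it takes over 58 s, if anything falls off the work surface, if the arm or the gripper's body presses on something with over 40 N, if the wrist force passes 120 N, or if a joint passes its speed limit or range.

## Working session

There is one attempt and no reset: what is moved stays moved. The work goes in short steps, Python scripts to look and compute and a tool call to move; the robot and the scene stay as the last step left them, time stands still between calls to the robot, and variables do not carry over. Pictures are saved under pics/ and viewed, about 8 in all and at most 12, crops included, and the job is handed in when it is done.

Besides the shell and the picture viewer there is one more tool, called after "Request:" as a command line: name --argument value ..., lists and objects as JSON in quotes. send_rows: Moves the arm, as the interface text tells. Its arguments: {"type":"object","properties":{"motion":{"type":"array","items":{"type":"object","properties":{"gripper":{"type":"number"},"travel":{"type":"array","items":{"type":"number"}},"rotation":{"type":"array","items":{"type":"number"}}}}},"newtons":{"type":"number"}},"required":["motion"]}

```bash
mkdir -p pics
python3 - <<'E'
from station import manip
import cv2,numpy as np
for n in("top","side"):
    im=manip.snapshot(n); cv2.imwrite(f"pics/{n}0.png",im[:,:,::-1])
    c=manip.calibration(n); print(n,{k:(np.round(v,4).tolist()) for k,v in c.items()})
s=manip.sense(); print(s)
E
```

```text
top {'fx': 483.7151, 'fy': 483.7151, 'cx': 251.2957, 'cy': 190.3466, 'k1': -0.0753, 'cam_to_world': [[-0.263, -0.7949, 0.5468, -0.5299], [-0.9647, 0.2106, -0.1578, 0.2534], [0.0102, -0.569, -0.8223, 1.7089], [0.0, 0.0, 0.0, 1.0]]}
side {'fx': 457.0377, 'fy': 457.0377, 'cx': 259.0677, 'cy': 190.9603, 'k1': 0.0088, 'cam_to_world': [[-0.1203, -0.7015, 0.7025, -0.8128], [-0.9927, 0.0929, -0.0773, 0.099], [-0.011, -0.7066, -0.7075, 1.4182], [0.0, 0.0, 0.0, 1.0]]}
{'t': 0.1, 'q': array([-1.43651552e+00,  5.28402707e-01,  1.43376619e+00, -2.43177527e-05,
        1.18140888e+00, -1.78476731e-01]), 'qd': array([-0.00046158, -0.00090563, -0.00276875,  0.00068931, -0.00043399,
        0.00208945]), 'tau': array([-5.35605359e-04, -4.43305600e+01, -1.78586376e+01, -1.96919432e-04,
        3.92221511e-03,  6.01101206e-06]), 'tcp_pos': array([ 0.19225013, -0.59402117,  0.23041589]), 'tool_rot': array([ 9.87796530e-01,  1.55746685e-01,  1.06905421e-05, -9.92571805e-04]), 'force': array([-0.45962333, -0.17788733, -0.00564949]), 'ft_torque': array([-0.01885901, -0.00547172,  0.01859745]), 'finger_gap': 0.9999115627610266}
```

View pics/top0.png

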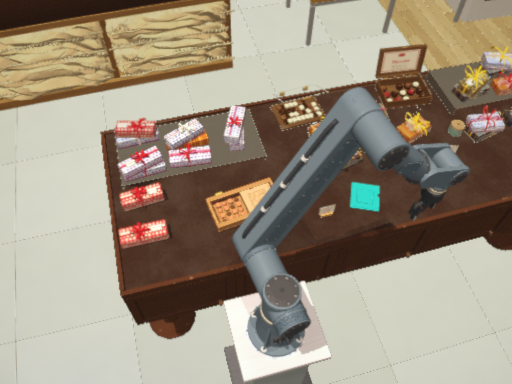

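View pics/side0.png

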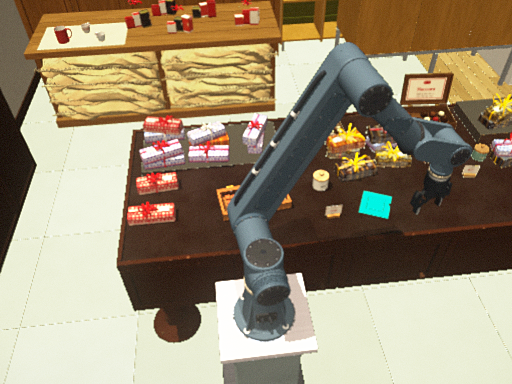

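The wooden case is at about (245,203) in top and (253,200) in side, with its open bay on the left. The arm hides its right part. The cyan panel at (365,196) is a loose look-alike. I'll enlarge the case.

```bash
cat > h.py <<'E'
import numpy as np,cv2
from station import manip
def ray(n,uv):
    c=manip.calibration(n); x,y=(uv[0]-c['cx'])/c['fx'],(uv[1]-c['cy'])/c['fy']
    a=b=0; a,b=x,y
    for _ in range(10):
        f=1+c['k1']*(a*a+b*b); a,b=x/f,y/f
    M=np.array(c['cam_to_world']); return M[:3,3],M[:3,:3]@[a,b,1]
def onz(n,uv,z):
    o,d=ray(n,uv); return o+d*(z-o[2])/d[2]
def pix(n,p):
    c=manip.calibration(n); M=np.array(c['cam_to_world']); q=M[:3,:3].T@(np.array(p)-M[:3,3])
    a,b=q[0]/q[2],q[1]/q[2]; f=1+c['k1']*(a*a+b*b); return np.array([c['fx']*a*f+c['cx'],c['fy']*b*f+c['cy']])
E
python3 - <<'E'
import cv2,numpy as np
a=cv2.imread('pics/top0.png')[165:245,190:300]; b=cv2.imread('pics/side0.png')[165:245,205:305]
a=cv2.resize(a,(770,560),interpolation=cv2.INTER_CUBIC)
cv2.imwrite('pics/c1.png',a)
E
```

```text
(no output)
```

View pics/c1.png

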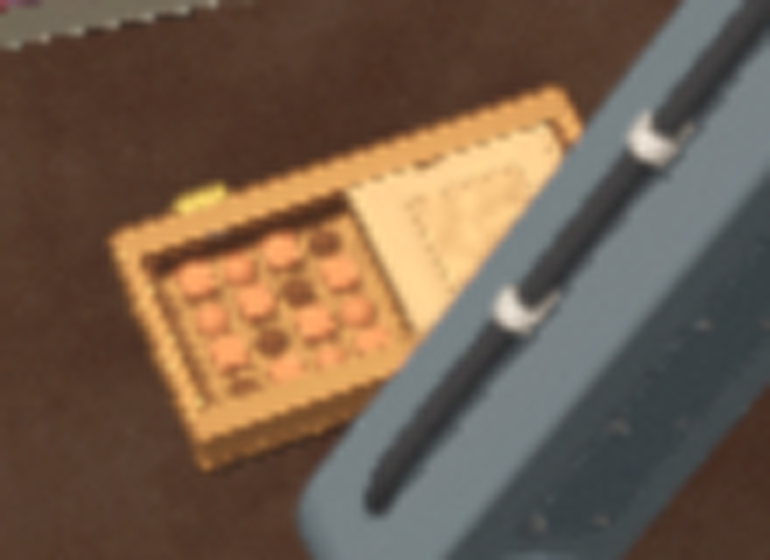

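The enlarged crop shows the wooden cover with its pad outline at crop (470,225), i.e. (257,197) in the picture, captive in the case. The brass catch housing is at (218,193), so case +x points away from the robot and +y to the left. Only this panel is wooden and captive, so it is the one meant.

Run:
```python
from h import *
P={k:onz('top',((u+.5)/7-.5+190,(v+.5)/7-.5+165),z) for k,(u,v,z) in dict(FL=(110,240,.0435),NL=(200,440,.0435),FR=(562,88,.0435),lead1=(347,197,.039),lead2=(412,330,.039),brass=(200,200,.035),padFL=(410,203,.04),padFR=(522,168,.04)).items()}
for k,v in P.items(): print(k,np.round(v*1000,1))
d=P['FL']-P['FR']; print(np.linalg.norm(d),np.linalg.norm(P['FL']-P['NL']),np.degrees(np.arctan2(-d[0],d[1])))
d=P['FL']-P['NL'];print(np.degrees(np.arctan2(d[1],d[0])))
yaw=np.arctan2(-(P['FL']-P['FR'])[0],(P['FL']-P['FR'])[1])
ex=np.array([np.cos(yaw),np.sin(yaw)]);ey=np.array([-ex[1],ex[0]])
c=((P['FR']+P['NL'])/2)[:2];print('centre',c, P['FL'][:2]-75*.001*ex-.145*ey)
print('lead y',(P['lead1'][:2]-c)@ey,(P['lead2'][:2]-c)@ey,'pad far',[(P[k][:2]-c)@np.c_[ex,ey] for k in('padFL','padFR','brass')])
```

```text
FL [585.  129.   43.5]
NL [438.3 108.4  43.5]
FR [ 623.4 -160.8   43.5]
lead1 [582.  -14.7  39. ]
lead2 [481.4 -27.9  39. ]
brass [605.   70.2  35. ]
padFL [567.5 -49.8  40. ]
padFR [ 574.8 -121.5   40. ]
0.2923573666158885 0.1480992423602695 7.548077041149634
7.988883948638551
centre [ 0.53087388 -0.02618876] [ 0.5296999  -0.02458066]
lead y 0.0046812542305581595 0.004825386924308718 pad far [array([ 0.03316469, -0.02819486]), array([ 0.03102779, -0.10022749]), array([0.08619429, 0.08585292])]
```

Request:
send_rows --motion '[{"gripper": 0,"travel": [15,-11,0],"rotation": [0,0,0]},{"gripper": 0,"travel": [27,-21,0],"rotation": [0,0,0]},{"gripper": 0,"travel": [27,-21,0],"rotation": [0,0,0]},{"gripper": 0,"travel": [27,-21,0],"rotation": [0,0,0]},{"gripper": 0,"travel": [27,-21,0],"rotation": [0,0,0]},{"gripper": 0,"travel": [27,-21,0],"rotation": [0,0,0]},{"gripper": 0,"travel": [27,-21,0],"rotation": [0,0,0]},{"gripper": 0,"travel": [27,-21,0],"rotation": [0,0,0]},{"gripper": 0,"travel": [27,-21,0],"rotation": [0,0,0]},{"gripper": 0,"travel": [27,-21,0],"rotation": [0,0,0]},{"gripper": 0,"travel": [27,-21,0],"rotation": [0,0,0]},{"gripper": 0,"travel": [27,-21,0],"rotation": [0,0,0]}]'

```text
t: 1.1
tcp_pos: [0.4152, -0.2667, 0.2311]
tool_rot: [0.988, 0.156, -0.0, -0.0]
force: [1.2, -0.3, -0.4]
finger_gap: 0.003
```

Request:
send_rows --motion '[{"gripper": 0,"travel": [27,-21,0],"rotation": [0,0,0]},{"gripper": 0,"travel": [27,-21,0],"rotation": [0,0,0]},{"gripper": 0,"travel": [27,-21,0],"rotation": [0,0,0]},{"gripper": 0,"travel": [27,-21,0],"rotation": [0,0,0]},{"gripper": 0,"travel": [27,-21,0],"rotation": [0,0,0]},{"gripper": 0,"travel": [27,-21,0],"rotation": [0,0,0]},{"gripper": 0,"travel": [12,-10,0],"rotation": [0,0,0]},{"gripper": 0,"travel": [0,0,0],"rotation": [0,0,5.1]},{"gripper": 0,"travel": [0,0,0],"rotation": [0,0,5.1]},{"gripper": 0,"travel": [0,0,0],"rotation": [0,0,0]},{"gripper": 0,"travel": [0,0,0],"rotation": [0,0,0]},{"gripper": 0,"travel": [0,0,0],"rotation": [0,0,0]}]'

```text
t: 2.1
tcp_pos: [0.5382, -0.0856, 0.2311]
tool_rot: [0.998, 0.068, -0.0, -0.0]
force: [-0.1, -0.3, 0.2]
finger_gap: -0.0
```

Run:
```python
from h import *
from scipy.spatial.transform import Rotation as R
s=manip.sense(); print(s['t'],s['tcp_pos'],s['force'],s['finger_gap'],np.round(s['q'],3)); print(R.from_quat(s['tool_rot']).as_matrix().round(4))
print(pix('top',s['tcp_pos']),pix('side',s['tcp_pos']))
a=manip.snapshot('top')[:,:,::-1];b=manip.snapshot('side')[:,:,::-1]
cv2.imwrite('pics/t1.png',a);cv2.imwrite('pics/s1.png',b)
o=np.hstack([cv2.resize(x,(400,600),interpolation=cv2.INTER_CUBIC) for x in(a[140:260,195:275+0],b[140:260,210:290])])
o=np.vstack([cv2.resize(x,(750,300),interpolation=cv2.INTER_CUBIC) for x in(a[170:234,190:350],b[165:229,190:350])])
cv2.imwrite('pics/c2.png',o)
```

```text
2.1 [ 0.53817104 -0.08557709  0.23109159] [-0.12812076 -0.25769927  0.24216343] -0.0002537474972107331 [-0.363  0.42   1.634 -0.     1.088  1.072]
[[ 9.907e-01  1.358e-01 -6.000e-04]
 [ 1.358e-01 -9.907e-01  2.000e-04]
 [-5.000e-04 -3.000e-04 -1.000e+00]]
[259.39466117 169.58670579] [267.6464908  159.04102398]
```

View pics/c2.png

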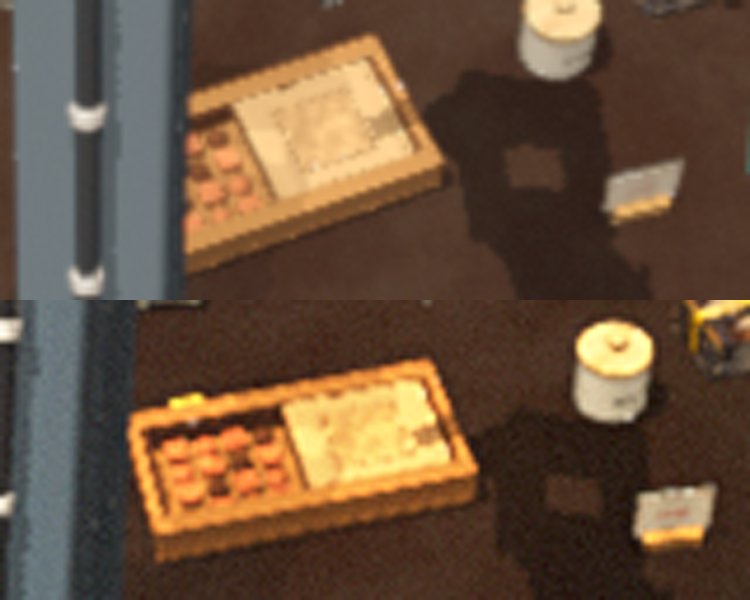

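The view is clear now: the whole cover is visible, with the pad outline at crop (327,122) in the top view. The canister and price card stand clear on the right.

Run:
```python
from h import *
k=4.6875
f=lambda u,v,z:onz('top',((u+.5)/k-.5+190,(v+.5)/k-.5+170),z)[:2]
g=lambda u,v,z:onz('side',((u+.5)/k-.5+190,(v-300+.5)/k-.5+165),z)[:2]
print('pad',f(327,122,.04)); FR=f(372,37,.0435);NR=f(443,157,.0435)
print('FR,NR',FR,NR,np.linalg.norm(FR-NR))
yaw=np.arctan2(*(FR-NR)[::-1]);print(np.degrees(yaw))
y=np.radians(7.7);ex=np.array([np.cos(y),np.sin(y)]);ey=np.array([-ex[1],ex[0]])
print('centre',(FR+NR)/2+.145*ey)
S=[g(*p,.0435) for p in((130,412),(158,535),(432,360),(476,475))];print('side',np.array(S).round(3).tolist(),np.mean(S,0))
print('lead side',g(284,403,.039),g(305,487,.039), np.mean([g(284,403,.039),g(305,487,.039)],0)-.065*ey)
```

```text
pad [ 0.54543453 -0.0922759 ]
FR,NR [ 0.6225662  -0.15659485] [ 0.48133982 -0.17997091] 0.14314792568380258
9.398493531389574
centre [ 0.53252501 -0.02459032]
side [[0.59, 0.124], [0.436, 0.109], [0.622, -0.16], [0.471, -0.175]] [ 0.529953   -0.02552378]
lead side [ 0.58815046 -0.01688906] [ 0.48032932 -0.02399285] [ 0.54294899 -0.08485486]
```

Request:
send_rows --motion '[{"gripper": 0,"travel": [0,0,15],"rotation": [0,0,0]},{"gripper": 0,"travel": [0,0,25],"rotation": [0,0,0]},{"gripper": 0,"travel": [0,0,30],"rotation": [0,0,0]},{"gripper": 0,"travel": [0,0,30],"rotation": [0,0,0]},{"gripper": 0,"travel": [0,0,30],"rotation": [0,0,0]},{"gripper": 0,"travel": [0,0,20],"rotation": [0,0,0]},{"gripper": 0,"travel": [0,0,15],"rotation": [0,0,0]},{"gripper": 0,"travel": [0,0,8],"rotation": [0,0,0]},{"gripper": 0,"travel": [0,0,5],"rotation": [0,0,0]},{"gripper": 0,"travel": [0,0,0],"rotation": [0,0,0]},{"gripper": 0,"travel": [0,0,0],"rotation": [0,0,0]}]'

```text
t: 3.12
tcp_pos: [0.539, -0.0857, 0.0539]
tool_rot: [0.998, 0.067, 0.001, 0.0]
force: [0.6, -0.7, 0.5]
finger_gap: 0.001
```

Request:
send_rows --motion '[{"gripper": 0,"travel": [0,0,1],"rotation": [0,0,0]},{"gripper": 0,"travel": [0,0,1],"rotation": [0,0,0]},{"gripper": 0,"travel": [0,0,1],"rotation": [0,0,0]},{"gripper": 0,"travel": [0,0,1],"rotation": [0,0,0]},{"gripper": 0,"travel": [0,0,1],"rotation": [0,0,0]},{"gripper": 0,"travel": [0,0,1],"rotation": [0,0,0]},{"gripper": 0,"travel": [0,0,0],"rotation": [0,0,0]}]'

```text
t: 3.7
tcp_pos: [0.5383, -0.0854, 0.0471]
tool_rot: [0.998, 0.067, -0.0, -0.0]
force: [0.6, 0.6, 0.1]
finger_gap: 0.0
```

Request:
send_rows --motion '[{"gripper": 0,"travel": [0,0,1],"rotation": [0,0,0]},{"gripper": 0,"travel": [0,0,1],"rotation": [0,0,0]},{"gripper": 0,"travel": [0,0,1],"rotation": [0,0,0]},{"gripper": 0,"travel": [0,0,0.5],"rotation": [0,0,0]},{"gripper": 0,"travel": [0,0,0.5],"rotation": [0,0,0]},{"gripper": 0,"travel": [0,0,0],"rotation": [0,0,0]}]'

```text
t: 4.2
tcp_pos: [0.5384, -0.0854, 0.0432]
tool_rot: [0.998, 0.067, -0.0, -0.0]
force: [0.6, -0.9, -0.2]
finger_gap: 0.001
```

Request:
send_rows --motion '[{"gripper": 0,"travel": [0,0,0.4],"rotation": [0,0,0]},{"gripper": 0,"travel": [0,0,0.4],"rotation": [0,0,0]},{"gripper": 0,"travel": [0,0,0.4],"rotation": [0,0,0]},{"gripper": 0,"travel": [0,0,0],"rotation": [0,0,0]}]'

```text
t: 4.53
tcp_pos: [0.5384, -0.0854, 0.0421]
tool_rot: [0.998, 0.067, -0.0, -0.0]
force: [0.3, 0.1, 0.6]
finger_gap: -0.001
```

Request:
send_rows --motion '[{"gripper": 0,"travel": [0,0,0.4],"rotation": [0,0,0]},{"gripper": 0,"travel": [0,0,0.4],"rotation": [0,0,0]},{"gripper": 0,"travel": [0,0,0],"rotation": [0,0,0]}]'

```text
t: 4.78
tcp_pos: [0.5384, -0.0854, 0.0413]
tool_rot: [0.998, 0.067, -0.0, -0.0]
force: [0.2, -0.2, -0.3]
finger_gap: 0.0
```

Request:
send_rows --motion '[{"gripper": 0,"travel": [0,0,0.4],"rotation": [0,0,0]},{"gripper": 0,"travel": [0,0,0.4],"rotation": [0,0,0]},{"gripper": 0,"travel": [0,0,0],"rotation": [0,0,0]}]'

```text
t: 5.03
tcp_pos: [0.5384, -0.0854, 0.0404]
tool_rot: [0.998, 0.067, -0.0, -0.0]
force: [-0.1, -0.5, -0.1]
finger_gap: -0.0
```

Request:
send_rows --motion '[{"gripper": 0,"travel": [0,0,0.4],"rotation": [0,0,0]},{"gripper": 0,"travel": [0,0,0.4],"rotation": [0,0,0]},{"gripper": 0,"travel": [0,0,0],"rotation": [0,0,0]}]'

```text
t: 5.28
tcp_pos: [0.5384, -0.0854, 0.0396]
tool_rot: [0.998, 0.067, -0.0, -0.0]
force: [0.2, 0.5, -0.3]
finger_gap: 0.001
```

Request:
send_rows --motion '[{"gripper": 0,"travel": [0,0,0.4],"rotation": [0,0,0]},{"gripper": 0,"travel": [0,0,0.4],"rotation": [0,0,0]},{"gripper": 0,"travel": [0,0,0],"rotation": [0,0,0]}]'

```text
t: 5.53
tcp_pos: [0.5384, -0.0854, 0.0388]
tool_rot: [0.998, 0.067, -0.0, -0.0]
force: [0.4, -0.9, 0.6]
finger_gap: 0.0
```

Request:
send_rows --motion '[{"gripper": 0,"travel": [0,0,0.4],"rotation": [0,0,0]},{"gripper": 0,"travel": [0,0,0.3],"rotation": [0,0,0]},{"gripper": 0,"travel": [0,0,0],"rotation": [0,0,0]}]'

```text
t: 5.78
tcp_pos: [0.5384, -0.0854, 0.0382]
tool_rot: [0.998, 0.067, -0.0, -0.0]
force: [-0.6, 0.0, -0.1]
finger_gap: -0.002
```

Request:
send_rows --motion '[{"gripper": 0,"travel": [0,0,0.4],"rotation": [0,0,0]},{"gripper": 0,"travel": [0,0,0.3],"rotation": [0,0,0]},{"gripper": 0,"travel": [0,0,0],"rotation": [0,0,0]}]'

```text
t: 6.03
tcp_pos: [0.5384, -0.0854, 0.0374]
tool_rot: [0.998, 0.067, -0.0, -0.0]
force: [-0.0, 0.3, -0.4]
finger_gap: -0.002
```

Request:
send_rows --motion '[{"gripper": 0,"travel": [0,0,0.4],"rotation": [0,0,0]},{"gripper": 0,"travel": [0,0,0.3],"rotation": [0,0,0]},{"gripper": 0,"travel": [0,0,0],"rotation": [0,0,0]}]'

```text
t: 6.28
tcp_pos: [0.5385, -0.0854, 0.0372]
tool_rot: [0.998, 0.067, 0.0, 0.0]
force: [-0.4, -0.2, 3.8]
finger_gap: -0.002
```

Request:
send_rows --motion '[{"gripper": 0,"travel": [0,0,0.3],"rotation": [0,0,0]},{"gripper": 0,"travel": [0,0,0.3],"rotation": [0,0,0]},{"gripper": 0,"travel": [0,0,0],"rotation": [0,0,0]}]'

```text
t: 6.53
tcp_pos: [0.5385, -0.0854, 0.0369]
tool_rot: [0.998, 0.067, 0.0, 0.0]
force: [-1.4, 0.7, 7.3]
finger_gap: -0.004
```

Request:
send_rows --motion '[{"gripper": 0,"travel": [0,0,0.3],"rotation": [0,0,0]},{"gripper": 0,"travel": [0,0,0],"rotation": [0,0,0]},{"gripper": 0,"travel": [0,0,0],"rotation": [0,0,0]}]'

```text
t: 6.78
tcp_pos: [0.5384, -0.0854, 0.0368]
tool_rot: [0.998, 0.067, 0.0, 0.0]
force: [-1.6, 0.2, 7.9]
finger_gap: 0.0
```

Request:
send_rows --motion '[{"gripper": 0,"travel": [0,0,0.3],"rotation": [0,0,0]},{"gripper": 0,"travel": [0,0,0.3],"rotation": [0,0,0]},{"gripper": 0,"travel": [0,0,0.3],"rotation": [0,0,0]},{"gripper": 0,"travel": [0,0,0.3],"rotation": [0,0,0]},{"gripper": 0,"travel": [0,0,0],"rotation": [0,0,0]},{"gripper": 0,"travel": [0,0,0],"rotation": [0,0,0]}]'

```text
t: 7.28
tcp_pos: [0.5385, -0.0854, 0.0364]
tool_rot: [0.998, 0.067, 0.0, 0.0]
force: [-2.7, 0.9, 14.2]
finger_gap: -0.001
```

Request:
send_rows --motion '[{"gripper": 0,"travel": [0,0,0.3],"rotation": [0,0,0]},{"gripper": 0,"travel": [0,0,0.2],"rotation": [0,0,0]},{"gripper": 0,"travel": [0,-1,0],"rotation": [0,0,0]},{"gripper": 0,"travel": [0,-2,0],"rotation": [0,0,0]},{"gripper": 0,"travel": [0,-3,0],"rotation": [0,0,0]},{"gripper": 0,"travel": [0,-3,0],"rotation": [0,0,0]},{"gripper": 0,"travel": [0,-3,0],"rotation": [0,0,0]}]'

```text
t: 7.87
tcp_pos: [0.5383, -0.0761, 0.0363]
tool_rot: [0.998, 0.068, 0.002, 0.002]
force: [-3.7, -7.8, 14.9]
finger_gap: 0.002
```

Request:
send_rows --motion '[{"gripper": 0,"travel": [0,0,0],"rotation": [0,0,0]},{"gripper": 0,"travel": [0,0,0],"rotation": [0,0,0]}]'

```text
t: 8.03
tcp_pos: [0.5382, -0.0755, 0.0363]
tool_rot: [0.998, 0.068, 0.002, 0.002]
force: [-3.6, -6.0, 15.4]
finger_gap: -0.001
```

Run:
```python
from h import *
s=manip.sense(); print(s['t'],s['tcp_pos'],s['force'])
a=manip.snapshot('top')[:,:,::-1];b=manip.snapshot('side')[:,:,::-1]
cv2.imwrite('pics/t2.png',a);cv2.imwrite('pics/s2.png',b)
o=np.vstack([cv2.resize(x,(750,300),interpolation=cv2.INTER_CUBIC) for x in(a[170:234,190:350],b[165:229,190:350])])
cv2.imwrite('pics/c3.png',o)
```

```text
8.0333 [ 0.53823623 -0.07552842  0.03630296] [-3.63360589 -5.95588005 15.43980627]
```

View pics/c3.png

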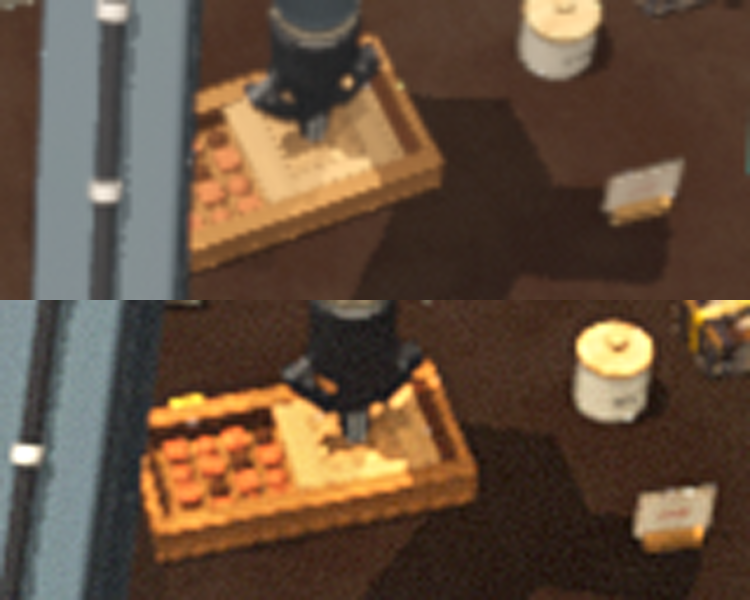

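The cover follows the finger: its leading edge has moved left about 10 crop pixels (side, now about x 274). I'll relieve the sideways pull and go on.

Request:
send_rows --motion '[{"gripper": 0,"travel": [-0.5,-3,0],"rotation": [0,0,0]},{"gripper": 0,"travel": [-0.5,-4,0],"rotation": [0,0,0]},{"gripper": 0,"travel": [-0.5,-4,0],"rotation": [0,0,0]},{"gripper": 0,"travel": [0,-4,0],"rotation": [0,0,0]},{"gripper": 0,"travel": [0,-4,0],"rotation": [0,0,0]},{"gripper": 0,"travel": [0,-4,0],"rotation": [0,0,0]},{"gripper": 0,"travel": [0,-4,0],"rotation": [0,0,0]}]'

```text
t: 8.72
tcp_pos: [0.5348, -0.0493, 0.0364]
tool_rot: [0.998, 0.068, 0.003, 0.002]
force: [-0.8, -5.2, 13.8]
finger_gap: 0.003
```

Request:
send_rows --motion '[{"gripper": 0,"travel": [0,-4,0.3],"rotation": [0,0,0]},{"gripper": 0,"travel": [0,-4,0.3],"rotation": [0,0,0]},{"gripper": 0,"travel": [0,-4,0.2],"rotation": [0,0,0]},{"gripper": 0,"travel": [0,-4,0],"rotation": [0,0,0]},{"gripper": 0,"travel": [0,-4,0],"rotation": [0,0,0]},{"gripper": 0,"travel": [0,-3,0],"rotation": [0,0,0]},{"gripper": 0,"travel": [0,-1,0],"rotation": [0,0,0]},{"gripper": 0,"travel": [0,0,0],"rotation": [0,0,0]}]'

```text
t: 9.38
tcp_pos: [0.5317, -0.0254, 0.0361]
tool_rot: [0.998, 0.068, 0.004, 0.002]
force: [-0.4, -6.3, 18.4]
finger_gap: -0.003
```

Request:
send_rows --motion '[{"gripper": 0,"travel": [0,-1,0.3],"rotation": [0,0,0]},{"gripper": 0,"travel": [0,-2,0.2],"rotation": [0,0,0]},{"gripper": 0,"travel": [0,-2,0],"rotation": [0,0,0]},{"gripper": 0,"travel": [0,-2,0],"rotation": [0,0,0]},{"gripper": 0,"travel": [0,-2,0],"rotation": [0,0,0]}]'

```text
t: 9.8
tcp_pos: [0.5307, -0.0172, 0.036]
tool_rot: [0.998, 0.068, 0.004, 0.003]
force: [-1.1, -8.9, 21.0]
finger_gap: 0.002
```

Request:
send_rows --motion '[{"gripper": 0,"travel": [0,-2,0],"rotation": [0,0,0]},{"gripper": 0,"travel": [0,-2,0],"rotation": [0,0,0]},{"gripper": 0,"travel": [0,-2,0],"rotation": [0,0,0]},{"gripper": 0,"travel": [0,-2,0],"rotation": [0,0,0]}]'

```text
t: 10.13
tcp_pos: [0.5296, -0.0093, 0.0359]
tool_rot: [0.998, 0.068, 0.004, 0.003]
force: [-2.8, -11.6, 19.3]
finger_gap: 0.001
```

Request:
send_rows --motion '[{"gripper": 0,"travel": [0,-0.5,0.3],"rotation": [0,0,0]},{"gripper": 0,"travel": [0,-1,0.2],"rotation": [0,0,0]},{"gripper": 0,"travel": [0,-1.5,0],"rotation": [0,0,0]},{"gripper": 0,"travel": [0,-2,0],"rotation": [0,0,0]}]'

```text
t: 10.47
tcp_pos: [0.5294, -0.0056, 0.0358]
tool_rot: [0.998, 0.069, 0.004, 0.004]
force: [-2.6, -13.1, 21.7]
finger_gap: -0.003
```

Request:
send_rows --motion '[{"gripper": 0,"travel": [0,-2,0],"rotation": [0,0,0]},{"gripper": 0,"travel": [0,-2,0],"rotation": [0,0,0]},{"gripper": 0,"travel": [0,-2,0],"rotation": [0,0,0]},{"gripper": 0,"travel": [0,-2,0],"rotation": [0,0,0]}]'

```text
t: 10.8
tcp_pos: [0.5277, 0.0033, 0.0357]
tool_rot: [0.998, 0.068, 0.004, 0.003]
force: [-2.9, -10.4, 24.2]
finger_gap: -0.0
```

Request:
send_rows --motion '[{"gripper": 0,"travel": [0,-1,-0.3],"rotation": [0,0,0]},{"gripper": 0,"travel": [0,-2,-0.1],"rotation": [0,0,0]},{"gripper": 0,"travel": [0,-3,0],"rotation": [0,0,0]},{"gripper": 0,"travel": [0,-3,0],"rotation": [0,0,0]}]'

```text
t: 11.13
tcp_pos: [0.5262, 0.0126, 0.0358]
tool_rot: [0.998, 0.068, 0.003, 0.003]
force: [-2.2, -8.6, 22.3]
finger_gap: 0.001
```

Request:
send_rows --motion '[{"gripper": 0,"travel": [0,-3,0],"rotation": [0,0,0]},{"gripper": 0,"travel": [0,-3,0],"rotation": [0,0,0]},{"gripper": 0,"travel": [0,-3,0],"rotation": [0,0,0]},{"gripper": 0,"travel": [0,-3,0],"rotation": [0,0,0]}]'

```text
t: 11.47
tcp_pos: [0.5246, 0.0247, 0.0358]
tool_rot: [0.998, 0.068, 0.003, 0.002]
force: [-2.8, -9.6, 22.4]
finger_gap: 0.001
```

Request:
send_rows --motion '[{"gripper": 0,"travel": [0,-3,-0.1],"rotation": [0,0,0]},{"gripper": 0,"travel": [0,-3,0],"rotation": [0,0,0]},{"gripper": 0,"travel": [0,-3,0],"rotation": [0,0,0]},{"gripper": 0,"travel": [0,-2,0],"rotation": [0,0,0]}]'

```text
t: 11.8
tcp_pos: [0.5229, 0.0359, 0.0358]
tool_rot: [0.998, 0.068, 0.003, 0.002]
force: [-1.5, -8.9, 21.0]
finger_gap: 0.005
```

Request:
send_rows --motion '[{"gripper": 0,"travel": [0,-2,0],"rotation": [0,0,0]},{"gripper": 0,"travel": [0,-1,0],"rotation": [0,0,0]},{"gripper": 0,"travel": [0,-1,0],"rotation": [0,0,0]},{"gripper": 0,"travel": [0,0,0],"rotation": [0,0,0]}]'

```text
t: 12.13
tcp_pos: [0.5222, 0.0401, 0.0358]
tool_rot: [0.998, 0.068, 0.003, 0.002]
force: [-1.9, -7.9, 21.2]
finger_gap: 0.002
```

Run:
```python
from h import *
s=manip.sense(); print(s['t'],s['tcp_pos'],s['force'])
a=manip.snapshot('top')[:,:,::-1];b=manip.snapshot('side')[:,:,::-1]
cv2.imwrite('pics/t3.png',a);cv2.imwrite('pics/s3.png',b)
o=np.vstack([cv2.resize(x,(750,300),interpolation=cv2.INTER_CUBIC) for x in(a[170:234,190:350],b[165:229,190:350])])
cv2.imwrite('pics/c4.png',o)
```

```text
12.1333 [0.52223326 0.04010475 0.03582233] [-1.93264639 -7.93455202 21.15726295]
```

View pics/c4.png

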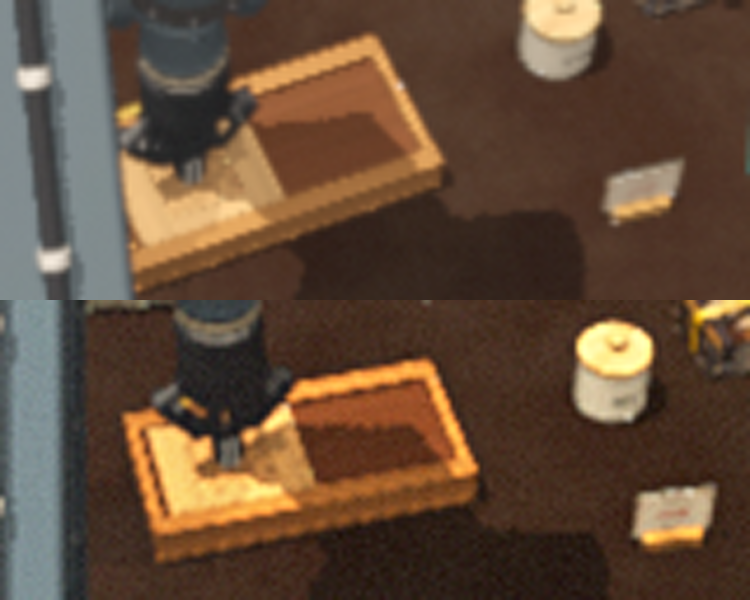

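The cover is over the bay, with a small dark gap still at the end wall (side crop x ≈ 148–155). I'll continue in small steps until it stops.

Request:
send_rows --motion '[{"gripper": 0,"travel": [0,-1,0],"rotation": [0,0,0]},{"gripper": 0,"travel": [0,-1,0],"rotation": [0,0,0]},{"gripper": 0,"travel": [0,-1,0],"rotation": [0,0,0]}]'

```text
t: 12.48
tcp_pos: [0.5218, 0.043, 0.0358]
tool_rot: [0.998, 0.068, 0.003, 0.002]
force: [-1.5, -7.7, 21.7]
finger_gap: 0.005
```

Request:
send_rows --motion '[{"gripper": 0,"travel": [0,-1,0],"rotation": [0,0,0]},{"gripper": 0,"travel": [0,-1,0],"rotation": [0,0,0]},{"gripper": 0,"travel": [0,-0.5,0],"rotation": [0,0,0]}]'

```text
t: 12.73
tcp_pos: [0.5219, 0.0456, 0.0359]
tool_rot: [0.998, 0.068, 0.003, 0.002]
force: [-2.5, -7.5, 21.7]
finger_gap: -0.0
```

Request:
send_rows --motion '[{"gripper": 0,"travel": [0,-1,0],"rotation": [0,0,0]},{"gripper": 0,"travel": [0,-1,0],"rotation": [0,0,0]},{"gripper": 0,"travel": [0,-1,0],"rotation": [0,0,0]}]'

```text
t: 12.98
tcp_pos: [0.5221, 0.0479, 0.0359]
tool_rot: [0.998, 0.069, 0.004, 0.003]
force: [-1.4, -14.4, 20.3]
finger_gap: 0.004
```

Request:
send_rows --motion '[{"gripper": 0,"travel": [0,-1,0],"rotation": [0,0,0]},{"gripper": 0,"travel": [0,-1,0],"rotation": [0,0,0]}]'

```text
t: 13.15
tcp_pos: [0.5223, 0.0493, 0.0359]
tool_rot: [0.998, 0.069, 0.004, 0.003]
force: [0.0, -10.7, 18.8]
finger_gap: -0.004
```

Request:
send_rows --motion '[{"gripper": 0,"travel": [0,-0.5,0.3],"rotation": [0,0,0]},{"gripper": 0,"travel": [0,-1,0.2],"rotation": [0,0,0]},{"gripper": 0,"travel": [0,-1,0],"rotation": [0,0,0]}]'

```text
t: 13.4
tcp_pos: [0.5225, 0.0514, 0.0358]
tool_rot: [0.998, 0.069, 0.005, 0.003]
force: [-0.7, -13.8, 21.9]
finger_gap: 0.003
```

Run:
```python
from h import *
b=manip.snapshot('side')[:,:,::-1]; a=cv2.imread('pics/s3.png')
cv2.imwrite('pics/s4.png',b)
o=np.vstack([cv2.resize(x,(720,300),interpolation=cv2.INTER_CUBIC) for x in(a[180:225,205:313],b[180:225,205:313])])
cv2.imwrite('pics/c5.png',o)
```

```text
(no output)
```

View pics/c5.png

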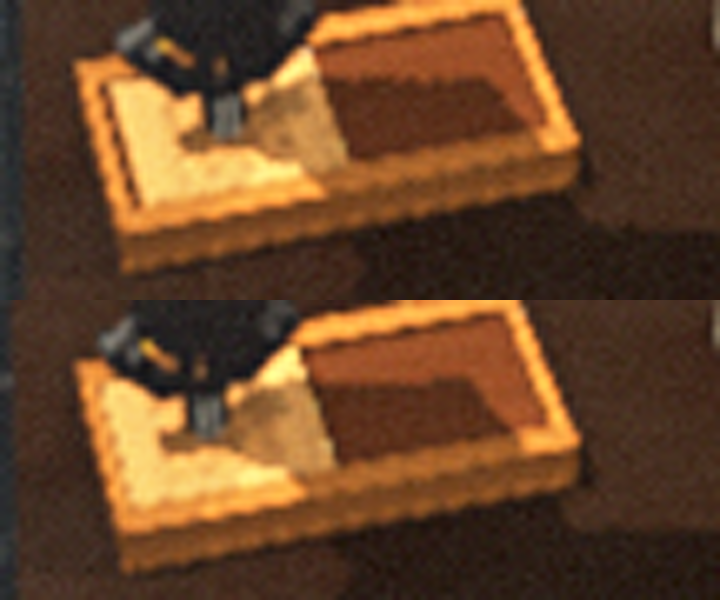

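The gap at the end wall has closed and resistance has risen to about 14 N, so the cover is home. I'll lift off straight up, gently, then move well away.

Request:
send_rows --motion '[{"gripper": 0,"travel": [0,0,-0.5],"rotation": [0,0,0]},{"gripper": 0,"travel": [0,0,-0.7],"rotation": [0,0,0]},{"gripper": 0,"travel": [0,0,-1],"rotation": [0,0,0]},{"gripper": 0,"travel": [0,0,-1],"rotation": [0,0,0]},{"gripper": 0,"travel": [0,0,-2],"rotation": [0,0,0]},{"gripper": 0,"travel": [0,0,-5],"rotation": [0,0,0]},{"gripper": 0,"travel": [0,0,-10],"rotation": [0,0,0]},{"gripper": 0,"travel": [0,0,-25],"rotation": [0,0,0]},{"gripper": 0,"travel": [0,0,-30],"rotation": [0,0,0]},{"gripper": 0,"travel": [0,0,-35],"rotation": [0,0,0]},{"gripper": 0,"travel": [0,0,-35],"rotation": [0,0,0]},{"gripper": 0,"travel": [0,0,-35],"rotation": [0,0,0]}]'

```text
t: 14.45
tcp_pos: [0.5167, 0.0555, 0.2143]
tool_rot: [0.998, 0.068, -0.001, -0.0]
force: [0.5, -0.4, 0.5]
finger_gap: -0.002
```

Request:
send_rows --motion '[{"gripper": 0,"travel": [0,20,-10],"rotation": [0,0,0]},{"gripper": 0,"travel": [0,30,0],"rotation": [0,0,0]},{"gripper": 0,"travel": [0,30,0],"rotation": [0,0,0]},{"gripper": 0,"travel": [0,30,0],"rotation": [0,0,0]},{"gripper": 0,"travel": [0,30,0],"rotation": [0,0,0]},{"gripper": 0,"travel": [0,30,0],"rotation": [0,0,0]},{"gripper": 0,"travel": [0,30,0],"rotation": [0,0,0]},{"gripper": 0,"travel": [0,30,0],"rotation": [0,0,0]},{"gripper": 0,"travel": [0,30,0],"rotation": [0,0,0]},{"gripper": 0,"travel": [0,20,0],"rotation": [0,0,0]},{"gripper": 0,"travel": [0,0,0],"rotation": [0,0,0]},{"gripper": 0,"travel": [0,0,0],"rotation": [0,0,0]}]'

```text
t: 15.45
tcp_pos: [0.5549, -0.2227, 0.2224]
tool_rot: [0.998, 0.066, -0.0, -0.001]
force: [0.9, 0.5, -0.3]
finger_gap: 0.001
```

Run:
```python
from h import *
s=manip.sense(); print(s['t'],s['tcp_pos'],s['force'])
a=manip.snapshot('top')[:,:,::-1];b=manip.snapshot('side')[:,:,::-1]
cv2.imwrite('pics/t5.png',a);cv2.imwrite('pics/s5.png',b)
o=np.vstack([cv2.resize(x,(750,300),interpolation=cv2.INTER_CUBIC) for x in(a[170:234,190:350],b[165:229,190:350])])
cv2.imwrite('pics/c6.png',o)
```

```text
15.45 [ 0.55492057 -0.22268684  0.22240798] [ 0.93785035  0.49977827 -0.27565481]
```

View pics/c6.png

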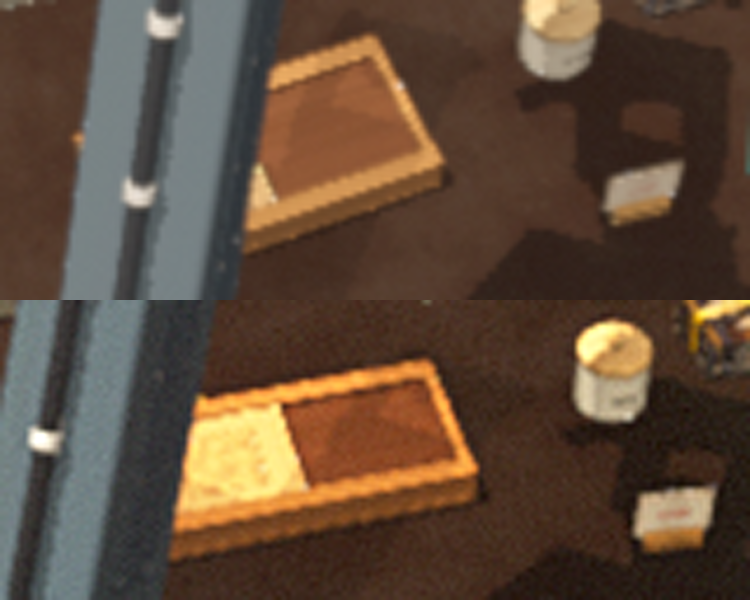

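Run:
```python
from h import *
y=np.radians(7.7);ex=np.array([np.cos(y),np.sin(y)]);ey=np.array([-ex[1],ex[0]]);c=np.array([.530,-.0252])
def edge(im,n,z,y0,xs,sgn):
    r=[]
    for x in xs:
        ys=np.arange(y0-.015,y0+.015,.0005)
        P=np.array([pix(n,[*(c+x*ex+t*ey),z]) for t in ys],np.float32)
        g=cv2.remap(im,P[None,:,0],P[None,:,1],cv2.INTER_LINEAR)[0].astype(float).sum(1)
        d=np.abs(np.gradient(cv2.GaussianBlur(g[:,None],(1,7),0)[:,0])); w=d*(d>d.max()*.5); r.append((w*ys).sum()/w.sum()*1000)
    return np.round(np.median(r),2),np.round(np.std(r),2)
xs=np.linspace(-.035,.03,12)
L=lambda f:cv2.imread('pics/'+f)
print('s1 lead',edge(L('s1.png'),'side',.0363,.005,xs,1),'t1 lead',edge(L('t1.png'),'top',.0363,.005,xs,1))
for f in('s4','s5'):print(f,'trail',edge(L(f+'.png'),'side',.0363,.005,xs,1))
print('s0 lead',edge(L('s0.png') if 0 else L('side0.png'),'side',.0363,.005,xs[-4:],1))
for f in('s3','s4'):print(f,'lead',edge(L(f+'.png'),'side',.0363,.132,xs[:7],1))
```

```text
s1 lead (np.float64(3.71), np.float64(1.38)) t1 lead (np.float64(1.47), np.float64(1.77))
s4 trail (np.float64(5.07), np.float64(0.69))
s5 trail (np.float64(5.1), np.float64(0.63))Traceback (most recent call last):
  File "<stdin>", line 15, in <module>
  File "<stdin>", line 7, in edge
  File "h.py", line 12, in pix
    c=manip.calibration(n); M=np.array(c['cam_to_world']); q=M[:3,:3].T@(np.array(p)-M[:3,3])
ValueError: time passes only in moves, steps and waits
```

```bash
python3 -c "
from station import manip
print(manip.sign_off())"
```

```text
the job is handed in; nothing more can be done
None
```

The cover is closed and against the far end wall, and the job is handed in at about 15.5 s of the 58 s. I touched down on the cork pad with the fingers shut and dragged the cover 130 mm along the grooves. The press read 14–24 N downward, with the highest reading 24.2 N, just after the start of the catch. Then I lifted straight up and moved away.

- **Cover home:** the side view puts the trailing edge at y = +5.1 mm of the case, so the cover's centre is at about +70 mm. The reading was the same before and after letting go, so it did not spring back.
- **End wall:** the gap there was visibly closed before I lifted. Resistance rose to about 14 N, and the last few millimetres of finger travel were finger slip on the cork.
- **Bystanders:** the canister and price card look unmoved. I did not check the gift bar closely, but the arm never went near it.
- **Not confirmed:** I never measured the catch directly. That it clicked in is inferred from the cover's position, the drag force dropping after the catch, and the lack of spring-back.
- **Failed or disagreeing checks:** the last script stopped with an error before measuring the leading edge at the end wall. Earlier, the two views disagreed by 2–3 mm on where the cover started, which did not affect the result.

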